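# Pack out the mirror clamp with the spacer that fits

## Task

Find by trial which of the four packing plates slides snugly, with a light drag, into the gap of the clamp at the mirror's foot, and leave that one pushed gently down to the floor of the gap, gripped by the sprung pad and not loose. Do not force a plate that jams; leave the other three standing in pockets of the wooden rack, and leave everything else on the desk alone.

Things in the scene. Friction and masses are not known exactly. Their poses are not given: they have to be found in the camera images.
- clamp: fixed dark steel foot of the desk mirror with an open-topped clamp on it. Origin: on the table, right below the middle of the red jaw's inner face; x points across the gap from the red jaw to the white sprung pad, y along the gap towards the mirror, z up. Its base plate (x -35 to 80, y -37 to 37 mm) is 14 mm thick and is the floor of the gap
- jaw: fixed red jaw, axes as the clamp's; origin: middle of the lower edge of its inner face, 14 mm above the table. It fills x -16 to 0, 56 mm long in y; inner face (x = 0) vertical up to 41 mm above the table, then leaning back 3 mm as a lead-in to its top at 50 mm
- gap_mouth (a point): point on the clamp's x = 0 plane, middle of the jaw, 50 mm above the table (level with the jaw's top). Across from it is the white pad, 56 mm long, pushed to the jaw by a spring: free gap 7.4 to 17.1 mm (differs each time, not told); it yields from 6.5 N on, by 3.3 mm, then stops hard; lead-in 41 to 50 mm high, leaning back 5 mm. A grey block behind, 48 mm high (knob 56), ends before x = 65
- gap_floor (a point): point on the gap's floor at the jaw's foot, 14 mm above the table. A plate thinner than the free gap drops down here with no drag (loose); one up to 3.3 mm thicker than the free gap goes down with a steady drag of some 3 to 10 N and is then pinched against the jaw (snug); a still thicker one jams on the lead-ins, high above the floor: do not push beyond 25 N
- mirror (a point): centre of the round black-rimmed mirror, 140 mm across, fixed upright on a post on the clamp's foot, 225 mm from the gap along the clamp's y and 190 mm above the table; leave it alone
- rack: fixed wooden block 235 (x) x 86 (y) x 22 mm with four pockets 16 mm deep, 22 mm (x) by 55 mm (y) with 4 mm chamfers at the mouth, at x = -82.5, -27.5, 27.5 and 82.5 mm. Origin: centre of its underside; a plate standing in a pocket has its underside 6 mm above the table and its x along the block's x
- yellow: loose yellow plastic packing plate, 10 mm thick (its x), 50 mm wide (its y), 40 mm high, about 100 g, with a grip block of the same colour on top 20 (x) x 24 (y) x 34 mm, so 74 mm high in all. Origin: centre of its underside; z up. Starts standing in one of the rack's pockets (which one varies)
- blue: loose blue plastic packing plate, 12.5 mm thick (its x), 50 mm wide (its y), 40 mm high, about 100 g, with a grip block of the same colour on top 20 (x) x 24 (y) x 34 mm, so 74 mm high in all. Origin: centre of its underside; z up. Starts standing in one of the rack's pockets (which one varies)
- green: loose green plastic packing plate, 15 mm thick (its x), 50 mm wide (its y), 40 mm high, about 100 g, with a grip block of the same colour on top 20 (x) x 24 (y) x 34 mm, so 74 mm high in all. Origin: centre of its underside; z up. Starts standing in one of the rack's pockets (which one varies)
- orange: loose orange plastic packing plate, 17.5 mm thick (its x), 50 mm wide (its y), 40 mm high, about 100 g, with a grip block of the same colour on top 20 (x) x 24 (y) x 34 mm, so 74 mm high in all. Origin: centre of its underside; z up. Starts standing in one of the rack's pockets (which one varies)
- remote: bystander: black remote control 190 x 50 x 22 mm, lying flat; origin centre of underside
- handset: bystander: small white remote 120 x 45 x 20 mm, lying flat; origin centre of underside
- calculator: bystander: white desk calculator 110 x 160 x 16 mm, lying flat; origin centre of underside
- wallet: bystander: black wallet 100 x 120 x 22 mm; origin centre of underside
- tin: bystander: yellow tin 70 mm across, 70 mm high, standing; origin centre of underside
- case: bystander: brown hard glasses case 65 x 160 x 40 mm; origin centre of underside
Things that resemble listed ones, but are neither listed nor needed, are in the scene too. Of the things that look like the blue, the largest one is meant.

How it is judged:
By the outcome, as a careful person would: the job done as asked, in the order asked, and still so for the second after the job is handed in, with the robot touching nothing.
It also fails if it takes over 72 s, if anything falls off the work surface, if the arm or the gripper's body presses on something with over 40 N, if the wrist force passes 120 N, or if a joint passes its speed limit or range.

## Robot

A 6-joint arm with a two-finger parallel gripper is mounted at the origin on the work surface. World frame = base frame: x ahead of the robot, y to its left, z up, the work surface at z = 0. Lengths are in m, angles in rad, forces in N, time in s.
With the tool pointing down it reaches from about 0.35 to 0.85 m from the base axis. Payload 8.1 kg.
Tool frame: the origin (TCP) lies between the finger pads; the fingertips stand 11 mm ahead of it and the grasp point (between the pads) lies 8 mm behind it (robot.tips_ahead is the distance from the TCP to the fingertips, in m); z points along the fingers, y is the line along which they close (so a half turn about z gives the same grasp; the last joint's range is limited). The gripper opens to 93 mm and grips with 3 to 60 N. Pads are 15 mm wide; open, the fingers measure 128 mm over their backs; the gripper's body (75 mm by 188 mm) begins 65 mm behind the grasp point.
Start: joints at [-1.202, 0.13, 1.488, -0, 1.523, -0.085], TCP at [0.263, -0.539, 0.23] pointing down, gripper open.
Joint ranges: [-2.96, 2.96], [-0.89, 2.26], [0.02, 2.5], [-1.34, 4.48], [0, 2.73], [-2.66, 2.66]. Speed limits (rad/s): [2.39, 2.39, 2.79, 3.14, 3.14, 3.14].

## Interface

Orientations are given as a rotation vector (axis times angle).
In Python, from plant import robot gives the robot as it stands. The module is installed in compiled form; this text tells all that it offers.
- The arm moves only by the tool move_arm, never from a script. Its argument "deltas" is one flat list of numbers, 7 for each row, row after row: the shift along the tool's x, y, z in m, then the turn, a rotation vector about the tool's x, y, z in rad, then the opening, from 0 (shut) to 1 (fully open). A call has 1 to 12 rows; each row is the pose to reach, as a shift and turn from the pose commanded when the call began, along the tool's axes at that moment; what a row does not reach only later rows make up. A row lasts 1/8 s, in which the tool goes at most 62.5 mm and 10.7 degrees, less where a joint would pass 70% of its speed; a pose out of reach is approached as far as the arm can. A call with a gripper value outside its range is refused whole. The fingers move at their own pace and stop on an object; "squeeze" is the grip in N (left out, the last holds). Time passes only in rows, so rows that repeat a pose let the fingers close. It gives the time, the measured TCP pose, the force, the opening and the grip force at its end, in the units of the state.
- robot.read_state(): the state, without advancing time (a new reading comes with each control period).
- robot.read_camera(name): name is "scene" or "top"; returns (picture, depth): 480x640x3 uint8, red, green, blue; 480x640 float32, m along the optical axis (not along the pixel's ray), 0 where there is no reading.
- robot.camera_model(name): a dict with "K" (3x3 intrinsics, pixels), "R" (3x3) and "t" (3): a world point X has camera coordinates R X + t. Camera axes: x right, y down, z forward; pixel columns grow to the right and rows downward; lengths in m; the calibration is good to about 2 mm. A picture is of the moment at which its call begins. camera_model takes no time and is no camera call.
- robot.close_job(): hands the job in; it is judged then, once.
Trained networks look in the newest picture that a camera, given by its name, has taken for a name from the list of things; names that differ only in an ending like _2 or _b are one class to them, and where a whole thing is asked for, a point or a joint stands for the part that bears it (a point fixed in the world has none). Each returns a list of dicts, best first, with "confidence" (0 to 1); they miss things now and then, are a little off and sometimes report something else, mostly with a low value. They report only what shows in the picture. A call takes as long as a camera call. They do not tell look-alikes from the thing itself.
- robot.recognise(camera, label): "uv" ([column, row] in pixels, amid what is visible of it).
The state is a dict: "t": time; "q": joint angles; "dq": joint speeds; "joint_torque": joint torques, N m; "tool_pos": TCP position; "orientation": TCP orientation; "force": force on the tool from outside, world axes, zero at the start; "wrist_torque": the same for the moment, N m; "opening": finger opening in m; "gripper_force": force on a finger pad.
Only numpy, scipy, OpenCV 4.12 (cv2) and the standard library are available. Lean on these libraries where they do the work, as an engineer would, in place of code of your own. Each camera call takes 0.05 s, during which the arm holds its last target. There are 200 camera calls.

## Working session

There is one attempt and no reset: what is moved stays moved. The work goes in short steps, Python scripts to look and compute and a tool call to move; the robot and the scene stay as the last step left them, time stands still between calls to the robot, and variables do not carry over. Pictures are saved under pics/ and viewed, at most 10 in all, crops included, and the job is handed in when it is done.

Besides the shell and the picture viewer there is one more tool, called after "Emit:" as name(argument=value, ...) on one line, values as JSON. move_arm: Moves the arm, as the interface text tells. Its arguments: {"type":"object","properties":{"deltas":{"type":"array","items":{"type":"number"}},"squeeze":{"type":"number"}},"required":["deltas"]}

```bash
mkdir -p pics
python3 - <<'E'
from plant import robot
import cv2,numpy as np
for c in("scene","top"):
    im,d=robot.read_camera(c); cv2.imwrite(f"pics/{c}0.png",im[:,:,::-1]); np.savez(f"{c}0.npz",im=im,d=d)
    m=robot.camera_model(c); print(c,np.round(m["K"],1).tolist(),np.round(m["R"],3).tolist(),np.round(m["t"],3).tolist())
s=robot.read_state(); print({k:np.round(v,3).tolist() for k,v in s.items()}, robot.tips_ahead)
E
```

```text
scene [[572.0, 0.0, 326.3], [0.0, 572.0, 237.7], [0.0, 0.0, 1.0]] [[0.74, 0.672, -0.022], [0.404, -0.47, -0.785], [-0.538, 0.572, -0.619]] [-0.425, -0.113, 1.948]
top [[508.1, 0.0, 321.9], [0.0, 508.1, 234.8], [0.0, 0.0, 1.0]] [[0.018, -1.0, 0.0], [-0.983, -0.018, -0.184], [0.184, 0.003, -0.983]] [-0.002, 0.577, 1.557]
{'t': 0.1, 'q': [-1.202, 0.131, 1.489, 0.0, 1.523, -0.085], 'dq': [-0.0, -0.003, -0.001, -0.001, -0.001, 0.0], 'joint_torque': [0.001, -56.134, -49.309, 0.077, 0.029, -0.0], 'tool_pos': [0.263, -0.539, 0.229], 'orientation': [-3.059, -0.706, 0.0], 'force': [-0.114, 0.018, -0.794], 'wrist_torque': [0.016, -0.033, -0.01], 'gripper_force': 0.0, 'opening': 0.093} 0.011
```

View pics/top0.png

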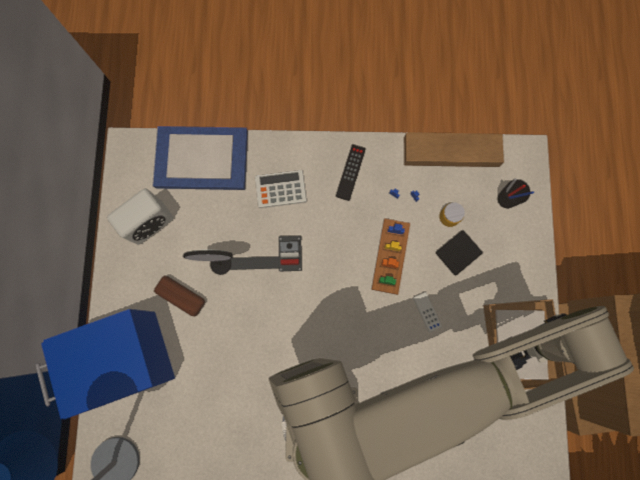

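View pics/scene0.png

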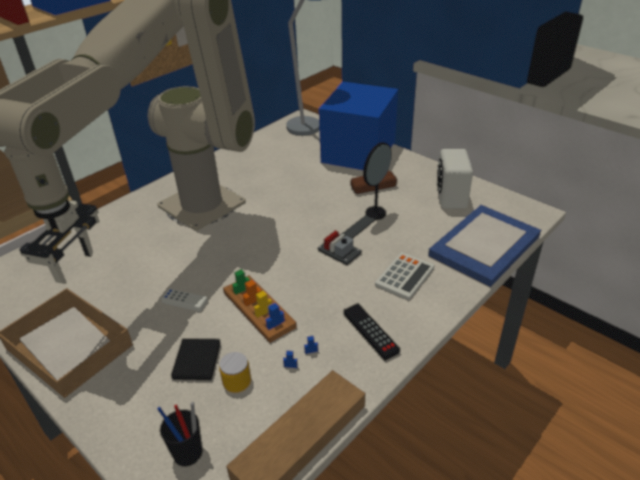

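The rack is at about (391,257) in the top picture, with blue at (396,228), yellow (394,245), orange (391,262) and green (387,280). The clamp is at (290,254) with the red jaw on the robot side, so clamp x ≈ world x. The small blue look-alikes are at (394,193) and (415,196).

```bash
cat > h.py <<'E'
from plant import robot
import cv2,numpy as np
def cloud(c,im,d):
    m=robot.camera_model(c);K,R,t=m["K"],np.array(m["R"]),np.array(m["t"])
    v,u=np.mgrid[:480,:640]; P=np.stack([(u-K[0][2])/K[0][0]*d,(v-K[1][2])/K[1][1]*d,d],-1)
    W=(P-t)@R; W[d<=0]=np.nan; return W
E
python3 - <<'E'
from h import *
rng={"blue":(105,130),"yellow":(22,32),"orange":(8,18),"green":(40,85),"red":None}
for c in("top","scene"):
    z=np.load(f"{c}0.npz");im,d=z["im"],z["d"];W=cloud(c,im,d)
    hsv=cv2.cvtColor(im,cv2.COLOR_RGB2HSV).astype(int);H,S,V=hsv[...,0],hsv[...,1],hsv[...,2]
    X,Y,Z=W[...,0],W[...,1],W[...,2]
    # rack area
    print(c)
    if c=="top": rx=(slice(215,298),slice(368,415)); cx=(slice(228,276),slice(272,308))
    else: rx=(slice(262,345),slice(218,300)); cx=(slice(225,268),slice(312,366))
    for n,r in rng.items():
        m=np.zeros(d.shape,bool); sl=cx if n=="red" else rx
        if r: mm=(H>=r[0])&(H<=r[1])&(S>130)&(Z>.06)
        else: mm=((H<8)|(H>172))&(S>120)
        m[sl]=mm[sl]
        if m.sum(): 
            w=W[m]; zt=np.percentile(w[:,2],90); tp=w[abs(w[:,2]-zt)<.006]; print(n,m.sum(),"top",len(tp),tp.mean(0).round(4),"min",np.nanmin(tp,0).round(3),"max",np.nanmax(tp,0).round(3))
    a=W[rx];a=a[(a[...,2]>.015)&(a[...,2]<.027)]; (cc,wh,an)=cv2.minAreaRect(a[:,:2].astype(np.float32)*1000); print("rack",cc,wh,an,np.nanmedian(a[:,2]))
    if c=="top":
        for v in range(232,274): print(v,[(int(round(Z[v,u]*1000)),int(round(X[v,u]*1000))) for u in (283,287,290,294)],im[v,289].tolist())
    big=cv2.resize(im[cx],None,fx=12,fy=12,interpolation=cv2.INTER_CUBIC); big=cv2.resize(big,(400,500 if c=="top" else 330)); globals()[c]=cv2.copyMakeBorder(big,0,500-big.shape[0],0,0,cv2.BORDER_CONSTANT)
cv2.imwrite("pics/clamp0.png",np.hstack([top,scene])[:,:,::-1])
E
```

```text
top
blue 45 top 27 [ 0.6003 -0.2283  0.081 ] min [ 0.591 -0.239  0.078] max [ 0.608 -0.216  0.088]
yellow 40 top 26 [ 0.5456 -0.2182  0.0817] min [ 0.537 -0.228  0.078] max [ 0.553 -0.206  0.085]
orange 60 top 36 [ 0.4935 -0.2081  0.0804] min [ 0.484 -0.219  0.077] max [ 0.504 -0.197  0.085]
green 42 top 25 [ 0.4361 -0.1992  0.0819] min [ 0.429 -0.209  0.079] max [ 0.444 -0.187  0.087]
red 105 top 62 [0.4923 0.1114 0.0512] min [0.485 0.085 0.048] max [0.499 0.136 0.058]
rack (516.3600463867188, -238.42604064941406) (139.9387664794922, 236.2699432373047) 80.14299774169922 0.02130805549641252
232 [(-3, 595), (-1, 595), (1, 595), (1, 595)] [175, 163, 145]
233 [(6, 590), (2, 591), (-2, 592), (-3, 592)] [178, 164, 147]
234 [(-2, 588), (-4, 589), (0, 588), (-3, 589)] [172, 159, 141]
235 [(-3, 585), (-6, 586), (-4, 585), (5, 584)] [119, 109, 98]
236 [(16, 578), (7, 580), (18, 578), (13, 579)] [71, 67, 62]
237 [(16, 575), (11, 576), (18, 575), (15, 575)] [68, 67, 62]
238 [(12, 572), (8, 573), (19, 571), (15, 572)] [67, 66, 61]
239 [(16, 568), (16, 568), (18, 568), (5, 571)] [66, 65, 59]
240 
[... 2024 characters left out ...]
, (-4, 463), (-3, 464)] [164, 152, 134]
273 [(-7, 460), (0, 460), (1, 460), (1, 460)] [172, 160, 141]
scene
blue 92 top 42 [ 0.6062 -0.2302  0.0818] min [ 0.596 -0.24   0.078] max [ 0.615 -0.219  0.087]
yellow 98 top 45 [ 0.5486 -0.2184  0.0822] min [ 0.537 -0.231  0.078] max [ 0.561 -0.205  0.086]
orange 114 top 54 [ 0.4968 -0.2083  0.0818] min [ 0.484 -0.221  0.078] max [ 0.558 -0.194  0.087]
green 63 top 32 [ 0.4426 -0.2019  0.0811] min [ 0.433 -0.211  0.078] max [ 0.451 -0.19   0.086]
red 103 top 55 [0.4964 0.1076 0.0516] min [0.489 0.083 0.048] max [0.505 0.134 0.057]
rack (510.5328369140625, -265.55126953125) (198.8103485107422, 241.84368896484375) 80.3216781616211 0.023317185007495793
```

View pics/clamp0.png

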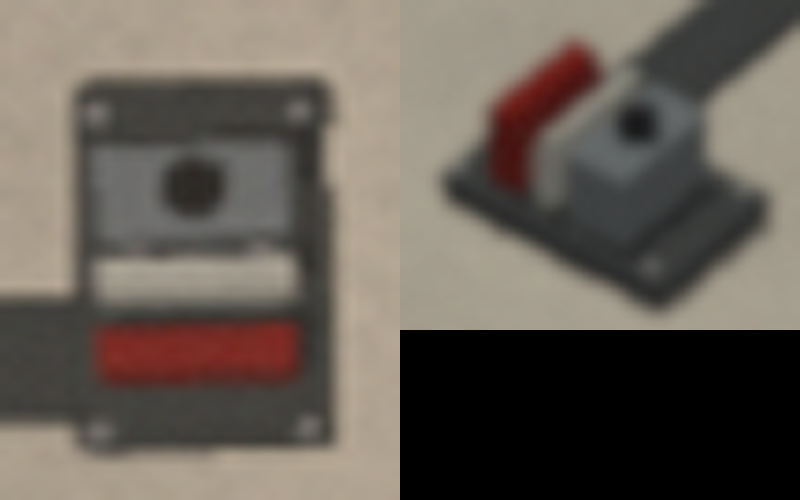

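```bash
cat >> h.py <<'E'
from scipy.spatial.transform import Rotation as Ro
def Rt(yaw): # tool down, closing line (tool y) at yaw (deg) from world x
    a=np.radians(yaw); y=np.array([np.cos(a),np.sin(a),0]); z=np.array([0,0,-1.]); return np.stack([np.cross(y,z),y,z],1)
def go(*targets):
    s=robot.read_state(); R=Ro.from_rotvec(s["orientation"]).as_matrix(); p=np.array(s["tool_pos"])
    print("t",s["t"],"pos",p.round(4),"F",np.round(s["force"],1),"q6",round(s["q"][5],2),"open",round(s["opening"],4))
    for x,y,z,yaw in targets:
        print((R.T@(np.array([x,y,z])-p)).round(4).tolist(),Ro.from_matrix(R.T@Rt(yaw)).as_rotvec().round(4).tolist())
E
python3 - <<'E'
from h import *
im=np.load("top0.npz")["im"].astype(float)
m=robot.camera_model("top");K,R,t=np.array(m["K"]),np.array(m["R"]),np.array(m["t"])
def bp(u,v,z):
    r=R.T@np.linalg.solve(K,[u,v,1]);c=-R.T@t; return c+r*(z-c[2])/r[2]
def edge(sig,lo,hi,cols,z,lab,ax=0):
    P=[]
    for u in cols:
        s=cv2.GaussianBlur(sig,(3,1),0)[lo:hi,u] if ax==0 else sig[u,lo:hi]
        g=np.abs(np.diff(s)); k=g.argmax(); w=g[max(k-2,0):k+3]; e=lo+.5+max(k-2,0)+(w*np.arange(len(w))).sum()/w.sum()
        P.append(bp(u,e,z)[:2] if ax==0 else bp(e,u,z)[:2])
    P=np.array(P); k=np.polyfit(P[:,1-ax],P[:,ax],1); print(lab,P.mean(0).round(4),"slope deg",np.degrees(np.arctan(k[0])).round(2))
red=im[...,0]-im[...,2]; g=im.mean(2)
edge(red,255,262,range(283,297),.05,"jaw top front edge (x=-3)")
edge(red,261,267,range(283,297),.05,"jaw back edge (x=-16)")
edge(g,232,239,range(284,300),.014,"base far x=80")
edge(g,267,275,range(284,300),.014,"base near x=-35")
edge(g,297,307,range(238,268),.014,"base y=-37",1)
edge(g,254,260,range(283,297),.03,"pad face lower")
go((.603,-.229,.15,-10),(.603,-.229,.059,-10))
E
```

```text
jaw top front edge (x=-3) [0.4996 0.1091] slope deg -3.05
jaw back edge (x=-16) [0.4828 0.1086] slope deg -2.62
base far x=80 [0.5822 0.1074] slope deg -1.46
base near x=-35 [0.4655 0.104 ] slope deg -2.74
base y=-37 [0.5254 0.0744] slope deg 3.45
pad face lower [0.5095 0.1107] slope deg -0.88
t 0.1 pos [ 0.2629 -0.5388  0.2287] F [-0.1  0.  -0.8] q6 -0.09 open 0.0928
[0.4415, -0.1292, 0.079] [-0.0014, -0.0009, -0.9425]
[0.4415, -0.1291, 0.17] [-0.0014, -0.0009, -0.9425]
```

Emit:
move_arm(deltas=[0.4415,-0.129,0.079,0,0,-0.9425,0.46,0.4415,-0.129,0.079,0,0,-0.9425,0.46,0.4415,-0.129,0.079,0,0,-0.9425,0.46,0.4415,-0.129,0.079,0,0,-0.9425,0.46,0.4415,-0.129,0.079,0,0,-0.9425,0.46,0.4415,-0.129,0.079,0,0,-0.9425,0.46,0.4415,-0.129,0.079,0,0,-0.9425,0.46,0.4415,-0.129,0.079,0,0,-0.9425,0.46,0.4415,-0.129,0.079,0,0,-0.9425,0.46,0.4415,-0.129,0.079,0,0,-0.9425,0.46], squeeze=30)

```text
t: 1.35
tool_pos: [0.6027, -0.2302, 0.1503]
orientation: [-2.406, -2.019, 0.001]
force: [0.2, -0.7, -0.8]
opening: 0.0427
gripper_force: 0.0
```

Run:
```python
from h import *
go((.603,-.229,.059,-10))
```

```text
t 1.35 pos [ 0.6027 -0.2302  0.1503] F [ 0.2 -0.7 -0.8] q6 -0.27 open 0.0427
[0.0012, 0.0002, 0.0913] [-0.001, 0.0002, 0.0]
```

Emit:
move_arm(deltas=[0.001,0,0.04,0,0,0,0.46,0.001,0,0.065,0,0,0,0.46,0.001,0,0.09,0,0,0,0.46,0.001,0,0.091,0,0,0,0.46])

```text
t: 1.85
tool_pos: [0.601, -0.2293, 0.0575]
orientation: [-2.405, -2.015, 0.003]
force: [0.3, -0.3, 0.2]
opening: 0.0429
gripper_force: 0.0
```

Run:
```python
from h import *
im,d=robot.read_camera("scene"); cv2.imwrite("pics/g1.png",cv2.resize(im[180:360,180:380],None,fx=3,fy=3)[:,:,::-1])
go((.603,-.229,.059,-10))
```

```text
t 1.9 pos [ 0.6021 -0.2296  0.0591] F [-0.   0.6  0.5] q6 -0.27 open 0.0432
[0.0008, 0.0008, 0.0001] [-0.0019, -0.0003, -0.0016]
```

View pics/g1.png

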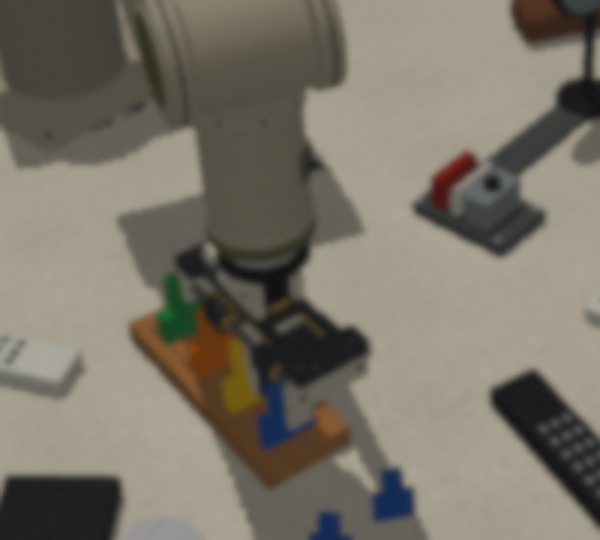

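The fingers straddle blue's block at crop (275,390), with yellow untouched. I'll close and lift.

Emit:
move_arm(deltas=[0,0,0,0,0,0,0.1,0,0,0,0,0,0,0.1,0,0,0,0,0,0,0.1,0,0,0,0,0,0,0.1], squeeze=35)

```text
t: 2.4
tool_pos: [0.6042, -0.2292, 0.0608]
orientation: [2.405, 2.018, 0.001]
force: [-1.2, -1.3, 4.7]
opening: 0.02
gripper_force: 35.0
```

Run:
```python
from h import *
go((.603,-.229,.15,-10))
```

```text
t 2.4 pos [ 0.6042 -0.2292  0.0608] F [-1.2 -1.3  4.7] q6 -0.27 open 0.02
[-0.0001, -0.001, -0.0892] [0.0017, 0.0007, 0.0002]
```

```bash
cat >> h.py <<'E'
import json,os
def cmd(): return json.load(open("cmd.json")) if os.path.exists("cmd.json") else [[.263,-.539,.23],[-3.059,-.706,0]]
def applied(*ds): # final rows of calls already made
    p,r=cmd()
    for d in ds:
        R=Ro.from_rotvec(r); p=np.array(p)+R.apply(d[:3]); r=(R*Ro.from_rotvec(d[3:6])).as_rotvec()
    json.dump([list(p),list(r)],open("cmd.json","w")); print("cmd",np.round(p,4),np.degrees(np.arctan2(*Ro.from_rotvec(r).as_matrix()[[1,0],1])).round(2))
def plan(*targets):
    p,r=cmd();R=Ro.from_rotvec(r).as_matrix(); s=robot.read_state()
    print("t",s["t"],"meas",np.round(s["tool_pos"],4),"F",np.round(s["force"],1),"tau",np.round(s["wrist_torque"],2),"open",round(s["opening"],4),"grip",s["gripper_force"])
    for x,y,z,yaw in targets: print((R.T@(np.array([x,y,z])-p)).round(4).tolist(),Ro.from_matrix(R.T@Rt(yaw)).as_rotvec().round(4).tolist())
E
python3 - <<'E'
from h import *
applied([.4415,-.129,.079,0,0,-.9425],[.001,0,.091,0,0,0])
p=cmd()[0]
plan((p[0],p[1],.16,-10),(.5095,.1103,.15,2.8),(.5095,.1103,.125,2.8))
E
```

```text
cmd [ 0.6034 -0.2282  0.0605] -10.01
t 2.4 meas [ 0.6042 -0.2292  0.0608] F [-1.2 -1.3  4.7] tau [-0.03  0.09 -0.02] open 0.02 grip 35.0011020898819
[0.0002, -0.0001, -0.0995] [-0.0009, -0.002, -0.0001]
[0.3172, -0.1514, -0.0887] [-0.0006, -0.0021, -0.2235]
[0.3172, -0.1513, -0.0637] [-0.0006, -0.0021, -0.2235]
```

Emit:
move_arm(deltas=[0,0,-0.03,0,0,0,0.1,0,0,-0.07,0,0,0,0.1,0,0,-0.0995,0,0,0,0.1,0.3172,-0.1514,-0.0887,0,-0.002,-0.2235,0.1,0.3172,-0.1514,-0.0887,0,-0.002,-0.2235,0.1,0.3172,-0.1514,-0.0887,0,-0.002,-0.2235,0.1,0.3172,-0.1514,-0.0887,0,-0.002,-0.2235,0.1,0.3172,-0.1514,-0.0887,0,-0.002,-0.2235,0.1,0.3172,-0.1514,-0.0887,0,-0.002,-0.2235,0.1,0.3172,-0.1514,-0.0637,0,-0.002,-0.2235,0.1,0.3172,-0.1514,-0.0637,0,-0.002,-0.2235,0.1,0.3172,-0.1514,-0.0637,0,-0.002,-0.2235,0.1])

```text
t: 3.9
tool_pos: [0.5096, 0.1095, 0.1237]
orientation: [2.166, 2.274, -0.003]
force: [0.5, -0.4, -1.1]
opening: 0.0197
gripper_force: 35.0
```

Run:
```python
from h import *
applied([.3172,-.1514,-.0637,0,-.002,-.2235])
im1,d1=robot.read_camera("top"); im2,d=robot.read_camera("scene")
a=cv2.resize(im1[225:285,265:325],None,fx=6.6,fy=6.6,interpolation=cv2.INTER_CUBIC); b=cv2.resize(im2[195:255,305:365],None,fx=6.6,fy=6.6,interpolation=cv2.INTER_CUBIC)
cv2.imwrite("pics/c1.png",np.hstack([a,b])[:,:,::-1]); plan((.5095,.1103,.095,2.8))
```

```text
cmd [0.5095 0.1103 0.125 ] 2.8
t 4.0 meas [0.5102 0.1094 0.1243] F [ 0.  -0.9 -1.4] tau [-0.02 -0.13 -0.05] open 0.0201 grip 34.999462366104126
[-0.0, 0.0001, 0.03] [-0.0006, -0.0002, -0.0]
```

View pics/c1.png

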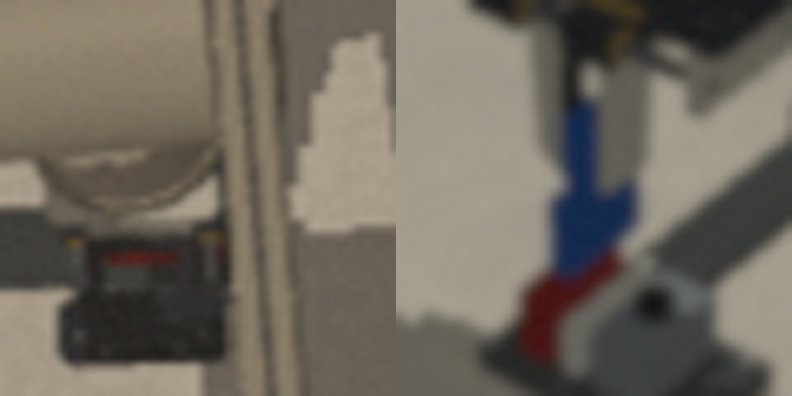

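The blue plate hangs square above the clamp, its lowest corner at scene pixel (331,237), which is still about 20 mm above the mouth. I'll descend in small steps.

Emit:
move_arm(deltas=[0,0,0.015,0,0,0,0.1,0,0,0.022,0,0,0,0.1,0,0,0.024,0,0,0,0.1])

```text
t: 4.38
tool_pos: [0.5085, 0.1096, 0.0991]
orientation: [-2.166, -2.275, 0.005]
force: [-7.6, -0.6, 12.3]
opening: 0.0197
gripper_force: 35.0
```

Run:
```python
from h import *
applied([0,0,.024,0,0,0])
plan()
im2,d=robot.read_camera("scene"); plan()
m=robot.camera_model("scene");K,R,t=map(np.array,(m["K"],m["R"],m["t"]))
b=cv2.resize(im2[195:270,305:380],None,fx=8,fy=8,interpolation=cv2.INTER_CUBIC)
def dr(p,c):
    q=K@(R@np.array(p)+t);q=(q[:2]/q[2]-[305,195]+.5)*8; cv2.circle(b,tuple(int(i) for i in q),3,c,-1)
T=Ro.from_euler('z',2.8,degrees=True)
C=np.array([.503,.110,0])
for y in(-.028,.028):
    dr(C+T.apply([-.003,y,.05]),(255,255,0)); dr(C+T.apply([-.016,y,.05]),(255,255,0))
for x in(-.035,.08): dr(C+T.apply([x,-.037,.014]),(255,0,255))
P=np.array([*cmd()[0][:2],cmd()[0][2]-.054])
for x in(-.00625,.00625):
    for z in (0,.04):dr(P+T.apply([x,-.025,z]),(0,255,0))
cv2.imwrite("pics/c2.png",b[:,:,::-1])
```

```text
cmd [0.5094 0.1103 0.101 ] 2.8
t 4.375 meas [0.5085 0.1096 0.0991] F [-7.6 -0.6 12.3] tau [-0.21  1.42  0.02] open 0.0197 grip 35.00783085823059
t 4.425 meas [0.5084 0.1095 0.099 ] F [-8.2 -0.6  7.2] tau [-0.18  1.44  0.02] open 0.0197 grip 35.007367730140686
```

View pics/c2.png

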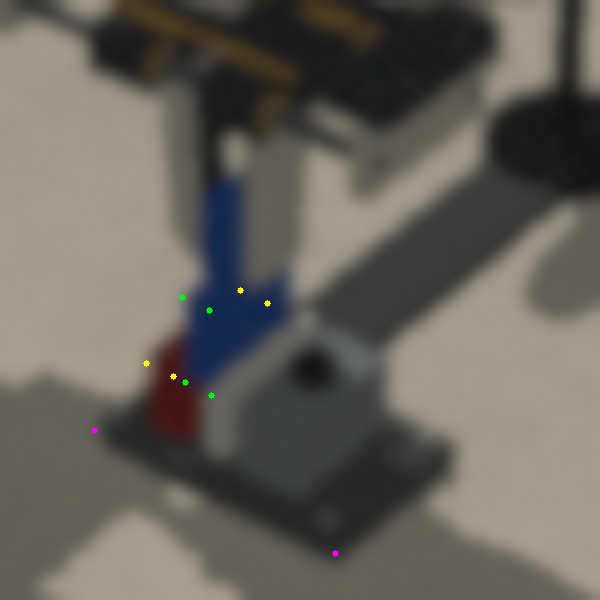

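Fx is -8 N, so the plate is on the pad's lead-in. I'll shift 1.5 mm towards the jaw and ease down.

Emit:
move_arm(deltas=[0,-0.0015,0,0,0,0,0.1,0,-0.0015,0.002,0,0,0,0.1])

```text
t: 4.68
tool_pos: [0.5074, 0.1096, 0.0978]
orientation: [2.166, 2.275, -0.004]
force: [-7.2, -1.3, 12.7]
opening: 0.0196
gripper_force: 35.0
```

Run:
```python
from h import *
applied([0,-.0015,.002,0,0,0])
plan()
```

```text
cmd [0.5079 0.1103 0.099 ] 2.8
t 4.675 meas [0.5074 0.1096 0.0978] F [-7.2 -1.3 12.7] tau [-0.15  1.39  0.02] open 0.0196 grip 35.0069135427475
```

Emit:
move_arm(deltas=[0,-0.0015,0,0,0,0,0.1,0,-0.0015,0.0015,0,0,0,0.1])

```text
t: 4.92
tool_pos: [0.5073, 0.1096, 0.0971]
orientation: [2.165, 2.273, -0.0]
force: [-4.8, -0.8, 16.0]
opening: 0.02
gripper_force: 35.0
```

Run:
```python
from h import *
applied([0,-.0015,.0015,0,0,0])
plan()
```

```text
cmd [0.5064 0.1102 0.0975] 2.8
t 4.925 meas [0.5073 0.1096 0.0971] F [-4.8 -0.8 16. ] tau [-0.2   0.86  0.03] open 0.02 grip 35.00361442565918
```

Emit:
move_arm(deltas=[0,0,0.001,0,0,0,0.1,0,0,0.001,0,0,0,0.1])

```text
t: 5.18
tool_pos: [0.5075, 0.1096, 0.0964]
orientation: [2.165, 2.273, 0.0]
force: [-3.8, -0.3, 14.9]
opening: 0.0197
gripper_force: 35.0
```

Run:
```python
from h import *
applied([0,0,.001,0,0,0])
plan()
for i in range(2): robot.read_camera("top"); plan()
```

```text
cmd [0.5064 0.1102 0.0965] 2.8
t 5.175 meas [0.5075 0.1096 0.0964] F [-3.8 -0.3 14.9] tau [-0.16  0.75  0.04] open 0.0197 grip 35.003424882888794
t 5.225 meas [0.5075 0.1096 0.0965] F [-2.8 -1.2 14.8] tau [-0.18  0.74 -0.  ] open 0.0196 grip 35.00352323055267
t 5.275 meas [0.5075 0.1096 0.0965] F [-3.2 -0.2 13.1] tau [-0.14  0.71 -0.03] open 0.0199 grip 35.00348925590515
```

Emit:
move_arm(deltas=[0,0,0.001,0,0,0,0.1,0,0,0.002,0,0,0,0.1,0,0,0.002,0,0,0,0.1])

```text
t: 5.65
tool_pos: [0.5078, 0.1097, 0.094]
orientation: [2.165, 2.273, 0.001]
force: [-0.6, 0.1, 8.8]
opening: 0.0201
gripper_force: 35.0
```

Run:
```python
from h import *
applied([0,0,.002,0,0,0])
plan()
```

```text
cmd [0.5064 0.1102 0.0945] 2.8
t 5.65 meas [0.5078 0.1097 0.094 ] F [-0.6  0.1  8.8] tau [-0.01 -0.04  0.03] open 0.0201 grip 35.00200688838959
```

Blue is past the lead-in with about 9 N of drag. I'll keep going down.

Emit:
move_arm(deltas=[0,0.0005,0.003,0,0,0,0.1,0,0.0005,0.006,0,0,0,0.1,0,0.0005,0.009,0,0,0,0.1,0,0.0005,0.012,0,0,0,0.1])

```text
t: 6.15
tool_pos: [0.508, 0.1097, 0.0829]
orientation: [2.165, 2.273, 0.0]
force: [-7.6, -0.3, 22.9]
opening: 0.0195
gripper_force: 35.0
```

Run:
```python
from h import *
applied([0,.0005,.012,0,0,0])
plan()
```

```text
cmd [0.5069 0.1102 0.0825] 2.8
t 6.15 meas [0.508  0.1097 0.0829] F [-7.6 -0.3 22.9] tau [-0.09  1.59 -0.05] open 0.0195 grip 35.01753509044647
```

Emit:
move_arm(deltas=[0,-0.0005,0,0,0,0,0.1,0,-0.001,0,0,0,0,0.1])

```text
t: 6.4
tool_pos: [0.5078, 0.1097, 0.0827]
orientation: [2.164, 2.272, 0.002]
force: [1.0, 0.6, 11.6]
opening: 0.0197
gripper_force: 35.0
```

Run:
```python
from h import *
applied([0,-.001,0,0,0,0])
plan()
im2,d=robot.read_camera("scene"); plan()
cv2.imwrite("pics/c3.png",cv2.resize(im2[190:270,300:380],None,fx=7,fy=7,interpolation=cv2.INTER_CUBIC)[:,:,::-1])
```

```text
cmd [0.5059 0.1102 0.0825] 2.8
t 6.4 meas [0.5078 0.1097 0.0827] F [ 1.   0.6 11.6] tau [ 0.   -0.11 -0.01] open 0.0197 grip 35.002811551094055
t 6.45 meas [0.5078 0.1097 0.0827] F [-0.4  0.8 12.9] tau [ 0.03  0.11 -0.  ] open 0.0201 grip 35.003129839897156
```

View pics/c3.png

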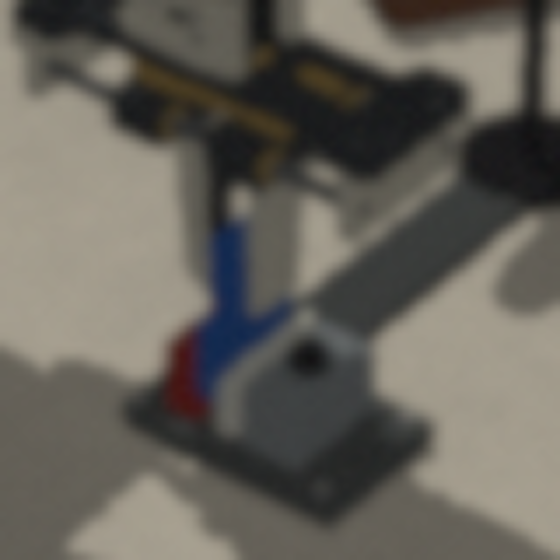

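Blue is about halfway into the gap between jaw and pad, at crop (215,360). The force eased once the lateral load was removed, so I'll continue.

Emit:
move_arm(deltas=[0,0,0.002,0,0,0,0.1,0,0,0.004,0,0,0,0.1,0,0,0.006,0,0,0,0.1,0,0,0.008,0,0,0,0.1])

```text
t: 6.95
tool_pos: [0.5079, 0.1098, 0.0766]
orientation: [2.164, 2.272, 0.002]
force: [-9.0, -2.0, 31.7]
opening: 0.0199
gripper_force: 35.0
```

Run:
```python
from h import *
applied([0,0,.008,0,0,0])
plan()
```

```text
cmd [0.5059 0.1102 0.0745] 2.8
t 6.95 meas [0.5079 0.1098 0.0766] F [-9.  -2.  31.7] tau [-0.25  2.31 -0.06] open 0.0199 grip 35.048543214797974
```

The force is above 25 N, so I'll back off at once and re-read.

Emit:
move_arm(deltas=[0,0,-0.002,0,0,0,0.1])

```text
t: 7.08
tool_pos: [0.5078, 0.1098, 0.0766]
orientation: [2.164, 2.272, 0.003]
force: [5.2, 1.7, -1.7]
opening: 0.0195
gripper_force: 35.0
```

Run:
```python
from h import *
applied([0,0,-.002,0,0,0])
plan()
im,d=robot.read_camera("scene"); plan()
z=cloud("scene",im,d); hsv=cv2.cvtColor(im,cv2.COLOR_RGB2HSV)
m=np.zeros(d.shape,bool); m[190:270,300:380]=((hsv[...,0]>105)&(hsv[...,0]<130)&(hsv[...,1]>140))[190:270,300:380]
w=z[m]; print(m.sum(),np.nanpercentile(w,[2,50,98],axis=0).round(4).tolist())
cv2.imwrite("pics/c4.png",cv2.resize(im[190:270,300:380],None,fx=7,fy=7,interpolation=cv2.INTER_CUBIC)[:,:,::-1])
```

```text
cmd [0.5059 0.1102 0.0765] 2.8
t 7.075 meas [0.5078 0.1098 0.0766] F [ 5.2  1.7 -1.7] tau [ 0.2  -0.95  0.01] open 0.0195 grip 34.998974204063416
t 7.125 meas [0.5078 0.1098 0.0765] F [ 0.3  0.6 12.7] tau [ 0.12  0.16 -0.02] open 0.0195 grip 35.00397741794586
69 [[0.5016, 0.0856, 0.0452], [0.5096, 0.0993, 0.0664], [0.5164, 0.1089, 0.1013]]
```

View pics/c4.png

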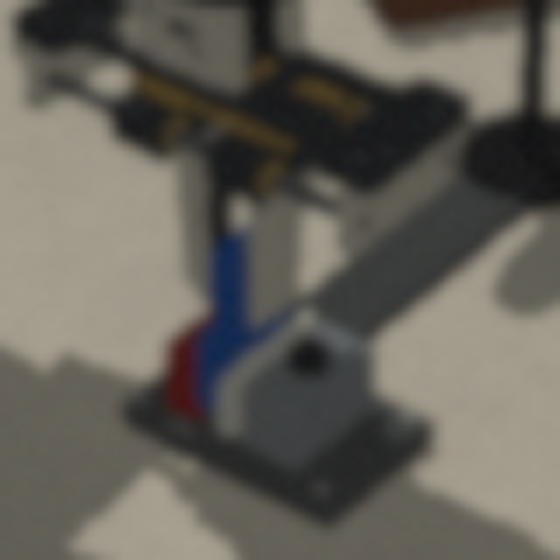

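No floor contact yet: at rest the drag is steady at about 12 N, and the spike came from moving too fast. I'll go slower.

Emit:
move_arm(deltas=[0,0,0.0005,0,0,0,0.1,0,0,0.001,0,0,0,0.1,0,0,0.0015,0,0,0,0.1,0,0,0.002,0,0,0,0.1])

```text
t: 7.62
tool_pos: [0.508, 0.1098, 0.0765]
orientation: [2.164, 2.272, 0.002]
force: [-9.9, -0.4, 32.3]
opening: 0.0198
gripper_force: 35.0
```

Run:
```python
from h import *
applied([0,0,.002,0,0,0])
plan()
robot.read_camera("top");plan()
```

```text
cmd [0.5059 0.1102 0.0745] 2.8
t 7.625 meas [0.508  0.1098 0.0765] F [-9.9 -0.4 32.3] tau [-0.2   2.27 -0.04] open 0.0198 grip 35.04688739776611
t 7.675 meas [0.508  0.1098 0.0765] F [-8.4 -0.6 29.2] tau [-0.21  1.87 -0.07] open 0.0195 grip 35.03765523433685
```

It's a firm stop, but my height estimate says the plate isn't at the floor. I'll relieve the load, release, and look at the plate without the gripper in the way.

Emit:
move_arm(deltas=[0,0,-0.0022,0,0,0,0.1,0,0,-0.0022,0,0,0,0.36,0,0,-0.0022,0,0,0,0.36,0,0,-0.0022,0,0,0,0.36,0,0,-0.03,0,0,0,0.36,0,0,-0.07,0,0,0,0.36,-0.08,0,-0.12,0,0,0,0.36,-0.14,0,-0.12,0,0,0,0.36,-0.14,0,-0.12,0,0,0,0.36])

```text
t: 8.8
tool_pos: [0.5131, -0.0328, 0.1941]
orientation: [2.167, 2.271, -0.002]
force: [-0.9, -0.2, -0.3]
opening: 0.0332
gripper_force: 0.0
```

Run:
```python
from h import *
applied([-.14,0,-.12,0,0,0])
plan()
Z={}
for c in("top","scene"):
    im,d=robot.read_camera(c); np.savez(f"{c}1.npz",im=im,d=d); W=cloud(c,im,d); hsv=cv2.cvtColor(im,cv2.COLOR_RGB2HSV)
    sl=(slice(228,276),slice(272,308)) if c=="top" else (slice(200,268),slice(305,370))
    m=np.zeros(d.shape,bool); m[sl]=((hsv[...,0]>105)&(hsv[...,0]<130)&(hsv[...,1]>130))[sl]
    w=W[m]; tp=w[w[:,2]>np.nanpercentile(w[:,2],95)-.012]
    h,e=np.histogram(w[:,2]*1000,bins=np.arange(10,110,6)); print(c,m.sum(),dict(zip(e.astype(int).tolist(),h.tolist())),"top",tp.mean(0).round(4))
    Z[c]=cv2.resize(im[sl],(400,480),interpolation=cv2.INTER_CUBIC)
cv2.imwrite("pics/c5.png",np.hstack([Z["top"],Z["scene"]])[:,:,::-1])
```

```text
cmd [ 0.5128 -0.0297  0.1944] 2.8
t 8.8 meas [ 0.5131 -0.0328  0.1941] F [-0.9 -0.2 -0.3] tau [ 0.01 -0.08 -0.01] open 0.0332 grip 0.0
top 71 {10: 0, 16: 0, 22: 0, 28: 0, 34: 0, 40: 0, 46: 3, 52: 7, 58: 11, 64: 2, 70: 0, 76: 0, 82: 1, 88: 17, 94: 26, 100: 4} top [0.5061 0.1088 0.0953]
scene 124 {10: 0, 16: 0, 22: 0, 28: 0, 34: 1, 40: 1, 46: 3, 52: 14, 58: 20, 64: 15, 70: 10, 76: 14, 82: 6, 88: 17, 94: 21, 100: 2} top [0.5121 0.1062 0.0946]
```

View pics/c5.png

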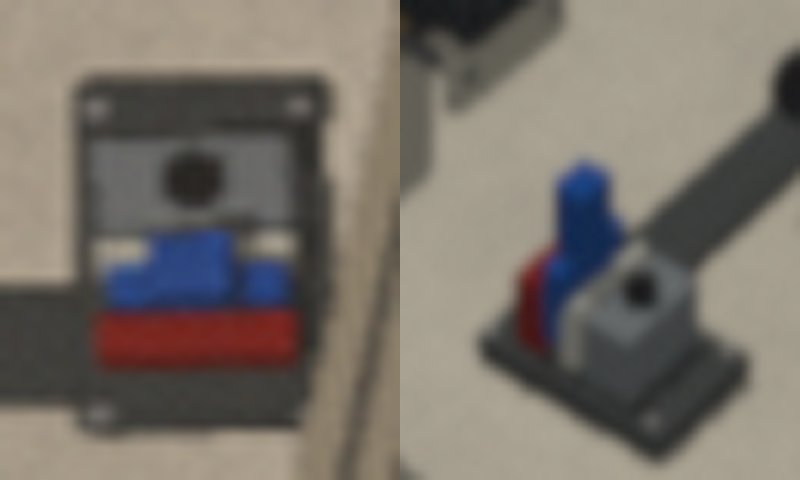

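The block top is at z ≈ 0.095, so the plate's underside is at about 21 mm, 7 mm above the floor. It stands pinched against the jaw. I'll press it down from above with closed fingers, so nothing side-loads it.

Run:
```python
from h import *
plan((.509,.109,.19,2.8),(.509,.109,.112,2.8))
```

```text
t 8.9 meas [ 0.5131 -0.0326  0.1936] F [-0.6  0.2 -0.3] tau [ 0.03 -0.06  0.01] open 0.0332 grip 0.0
[0.1387, 0.0029, 0.0045] [-0.0006, -0.0002, -0.0]
[0.1387, 0.003, 0.0825] [-0.0006, -0.0002, -0.0]
```

Emit:
move_arm(deltas=[0.06,0.003,0.0045,0,0,0,0,0.12,0.003,0.0045,0,0,0,0,0.1387,0.003,0.0045,0,0,0,0,0.1387,0.003,0.02,0,0,0,0,0.1387,0.003,0.05,0,0,0,0,0.1387,0.003,0.075,0,0,0,0,0.1387,0.003,0.0825,0,0,0,0,0.1387,0.003,0.0825,0,0,0,0], squeeze=10)

```text
t: 9.9
tool_pos: [0.5087, 0.1077, 0.1098]
orientation: [2.167, 2.274, -0.004]
force: [1.2, -0.4, 0.7]
opening: 0.0005
gripper_force: 0.0
```

Emit:
move_arm(deltas=[0,0,0.002,0,0,0,0,0,0,0.004,0,0,0,0,0,0,0.006,0,0,0,0])

```text
t: 10.28
tool_pos: [0.5106, 0.1086, 0.1069]
orientation: [2.164, 2.273, 0.002]
force: [-5.4, -1.4, 21.7]
opening: 0.0006
gripper_force: 10.8
```

Run:
```python
from h import *
applied([.1387,.003,.0825,0,0,0],[0,0,.006,0,0,0])
plan()
```

```text
cmd [0.509 0.109 0.106] 2.8
t 10.275 meas [0.5106 0.1086 0.1069] F [-5.4 -1.4 21.7] tau [-0.42  0.97  0.03] open 0.0006 grip 10.775953168049455
```

Run:
```python
from h import *
m=robot.camera_model("top");K,R,t=map(np.array,(m["K"],m["R"],m["t"]))
def bp(u,v,z):
    r=R.T@np.linalg.solve(K,[u,v,1]);c=-R.T@t; return c+r*(z-c[2])/r[2]
A=np.load("top0.npz")["im"].astype(float);B=np.load("top1.npz")["im"].astype(float)
for n,cols in(("L",range(282,286)),("R",range(294,298))):
    for im,l in((A,"before"),(B,"after")):
        s=im[246:262,cols.start:cols.stop].mean(1); print(n,l,[ (int(a),int(b)) for a,b in s[:,[0,2]]])
# registration of the static base between the pictures
for sl in ((slice(232,246),slice(276,306)),(slice(259,276),slice(276,296))):
    print(cv2.phaseCorrelate(A.mean(2)[sl].copy(),B.mean(2)[sl].copy()))
```

```text
L before [(109, 107), (110, 108), (111, 108), (111, 108), (104, 102), (95, 89), (106, 94), (161, 141), (162, 142), (154, 135), (131, 115), (91, 81), (64, 55), (91, 40), (118, 36), (126, 37)]
L after [(105, 104), (106, 105), (107, 105), (106, 103), (99, 97), (92, 93), (130, 126), (134, 132), (88, 131), (51, 126), (45, 123), (44, 123), (47, 94), (86, 52), (114, 33), (121, 32)]
R before [(106, 104), (107, 105), (109, 107), (109, 107), (90, 86), (92, 84), (127, 113), (161, 141), (158, 138), (148, 130), (122, 106), (83, 75), (68, 48), (109, 37), (123, 36), (125, 37)]
R after [(102, 100), (103, 101), (104, 102), (95, 94), (80, 77), (116, 103), (138, 120), (107, 100), (63, 108), (44, 116), (42, 116), (39, 109), (54, 75), (104, 41), (119, 31), (120, 32)]
((-0.0196317525895342, 0.5577505775465346), 0.9259861643901828)
((0.07154253597766669, 0.08218619683941242), 0.9866099995987281)
```

Pushing down makes the arm give about 1.6 mm in +x. That side load tilts and wedges the plate, as Fx shows. I'll cancel it by shifting towards the jaw while pressing.

Emit:
move_arm(deltas=[0,-0.001,0,0,0,0,0,0,-0.0015,0,0,0,0,0])

```text
t: 10.52
tool_pos: [0.5098, 0.1085, 0.107]
orientation: [2.163, 2.272, 0.004]
force: [2.5, -0.7, 8.2]
opening: 0.0001
gripper_force: 4.3
```

Run:
```python
from h import *
applied([0,-.0015,0,0,0,0])
plan(); robot.read_camera("top"); plan()
```

```text
cmd [0.5075 0.1089 0.106 ] 2.8
t 10.525 meas [0.5098 0.1085 0.107 ] F [ 2.5 -0.7  8.2] tau [-0.15 -0.43  0.03] open 0.0001 grip 4.337238332955167
t 10.575 meas [0.5099 0.1085 0.107 ] F [1.6 0.1 9.2] tau [-0.24 -0.32 -0.04] open 0.0005 grip 4.477267304901034
```

Emit:
move_arm(deltas=[0,-0.0004,0.0005,0,0,0,0,0,-0.0008,0.001,0,0,0,0,0,-0.0008,0.001,0,0,0,0])

```text
t: 10.95
tool_pos: [0.5099, 0.1085, 0.107]
orientation: [2.162, 2.271, 0.006]
force: [0.8, -0.5, 14.1]
opening: 0.0005
gripper_force: 6.8
```

Run:
```python
from h import *
applied([0,-.0008,.001,0,0,0])
plan(); robot.read_camera("top"); plan()
```

```text
cmd [0.5067 0.1089 0.105 ] 2.8
t 10.95 meas [0.5099 0.1085 0.107 ] F [ 0.8 -0.5 14.1] tau [-0.23 -0.24  0.01] open 0.0005 grip 6.83326754020527
t 11.0 meas [0.5099 0.1085 0.107 ] F [ 0.8 -1.8 13.1] tau [-0.22 -0.24  0.01] open 0.0006 grip 6.842134853359312
```

Emit:
move_arm(deltas=[0,-0.0004,0.0005,0,0,0,0,0,-0.0007,0.001,0,0,0,0,0,-0.0007,0.001,0,0,0,0])

```text
t: 11.38
tool_pos: [0.5099, 0.1085, 0.107]
orientation: [2.161, 2.27, 0.008]
force: [0.2, -1.1, 18.5]
opening: 0.0005
gripper_force: 9.2
```

Run:
```python
from h import *
applied([0,-.0007,.001,0,0,0])
plan(); robot.read_camera("top"); plan()
```

```text
cmd [0.506  0.1089 0.104 ] 2.8
t 11.375 meas [0.5099 0.1085 0.107 ] F [ 0.2 -1.1 18.5] tau [-0.35 -0.14 -0.03] open 0.0005 grip 9.210063312202692
t 11.425 meas [0.5099 0.1085 0.1069] F [ 0.1 -2.2 18.7] tau [-0.27 -0.11 -0.01] open 0.0001 grip 9.220024701207876
```

Run:
```python
from h import *
plan((.508,.1097,.12,2.8),(.508,.1097,.0765,2.8))
```

```text
t 11.425 meas [0.5099 0.1085 0.1069] F [ 0.1 -2.2 18.7] tau [-0.27 -0.11 -0.01] open 0.0001 grip 9.220024701207876
[0.0007, 0.002, -0.016] [-0.0006, -0.0002, -0.0]
[0.0007, 0.002, 0.0275] [-0.0006, -0.0002, -0.0]
```

Emit:
move_arm(deltas=[0.0007,0.002,-0.016,0,0,0,0,0.0007,0.002,-0.016,0,0,0,0.36,0.0007,0.002,-0.016,0,0,0,0.36,0.0007,0.002,-0.016,0,0,0,0.36,0.0007,0.002,0.01,0,0,0,0.36,0.0007,0.002,0.0275,0,0,0,0.36,0.0007,0.002,0.0275,0,0,0,0.36,0.0007,0.002,0.0275,0,0,0,0.1,0.0007,0.002,0.0275,0,0,0,0.1,0.0007,0.002,0.0275,0,0,0,0.1], squeeze=35)

```text
t: 12.68
tool_pos: [0.5082, 0.1092, 0.0758]
orientation: [2.165, 2.274, -0.002]
force: [-4.1, -0.3, 7.0]
opening: 0.0199
gripper_force: 35.0
```

Emit:
move_arm(deltas=[0,0,-0.001,0,0,0,0.1,0,0,-0.002,0,0,0,0.1])

```text
t: 12.92
tool_pos: [0.508, 0.1092, 0.0759]
orientation: [2.165, 2.274, -0.002]
force: [6.2, 0.9, -17.5]
opening: 0.0199
gripper_force: 35.0
```

Run:
```python
from h import *
applied([.0007,.002,.0275,0,0,0],[0,0,-.002,0,0,0])
plan(); robot.read_camera("top"); plan()
```

```text
cmd [0.508  0.1097 0.0785] 2.8
t 12.925 meas [0.508  0.1092 0.0759] F [  6.2   0.9 -17.5] tau [ 0.25 -1.43 -0.01] open 0.0199 grip 34.99227583408356
t 12.975 meas [0.508  0.1091 0.0759] F [  4.5   1.  -10.5] tau [ 0.19 -1.04 -0.05] open 0.0198 grip 34.99093294143677
```

Emit:
move_arm(deltas=[0,0.001,-0.0005,0,0,0,0.1,0,0.0015,-0.001,0,0,0,0.1,0,0.002,-0.002,0,0,0,0.1])

```text
t: 13.35
tool_pos: [0.5081, 0.1091, 0.076]
orientation: [-2.165, -2.274, 0.007]
force: [7.6, 3.4, -34.3]
opening: 0.0199
gripper_force: 35.0
```

Run:
```python
from h import *
applied([0,.002,-.002,0,0,0])
plan(); robot.read_camera("top"); plan()
```

```text
cmd [0.51   0.1098 0.0805] 2.8
t 13.35 meas [0.5081 0.1091 0.076 ] F [  7.6   3.4 -34.3] tau [ 0.52 -1.86  0.03] open 0.0199 grip 34.987632036209106
t 13.4 meas [0.5081 0.1091 0.076 ] F [  5.6   2.3 -28.5] tau [ 0.48 -1.46 -0.02] open 0.02 grip 34.990564584732056
```

It's wedged both ways at more than 30 N, which isn't a 3–10 N drag, so blue is too thick. I'll work it out by sliding it slightly along the gap while lifting.

Emit:
move_arm(deltas=[0.002,0,0,0,0,0,0.1,0.003,0,0,0,0,0,0.1,-0.003,0,-0.001,0,0,0,0.1,-0.003,0,-0.001,0,0,0,0.1], squeeze=55)

```text
t: 13.9
tool_pos: [0.5082, 0.1078, 0.0775]
orientation: [-2.164, -2.272, 0.003]
force: [3.4, 9.9, -25.2]
opening: 0.0198
gripper_force: 55.0
```

Run:
```python
from h import *
applied([-.003,0,-.001,0,0,0])
plan()
```

```text
cmd [0.5101 0.1068 0.0815] 2.8
t 13.9 meas [0.5082 0.1078 0.0775] F [  3.4   9.9 -25.2] tau [ 2.23 -1.03 -0.05] open 0.0198 grip 54.98973906040192
```

Emit:
move_arm(deltas=[0.003,0,-0.0005,0,0,0,0.1,0.005,0,-0.001,0,0,0,0.1,0.002,0,-0.0015,0,0,0,0.1,0,0,-0.002,0,0,0,0.1,0.003,0,-0.003,0,0,0,0.1,0.005,0,-0.004,0,0,0,0.1,0.002,0,-0.005,0,0,0,0.1,0,0,-0.006,0,0,0,0.1])

```text
t: 14.9
tool_pos: [0.5082, 0.1075, 0.0832]
orientation: [-2.164, -2.273, 0.004]
force: [5.1, 10.4, -26.3]
opening: 0.0197
gripper_force: 55.0
```

Run:
```python
from h import *
applied([0,0,-.006,0,0,0])
plan()
```

```text
cmd [0.5101 0.1068 0.0875] 2.8
t 14.9 meas [0.5082 0.1075 0.0832] F [  5.1  10.4 -26.3] tau [ 2.27 -1.18 -0.03] open 0.0197 grip 54.98945116996765
```

Emit:
move_arm(deltas=[0.003,0,-0.001,0,0,0,0.1,0.005,0,-0.002,0,0,0,0.1,0.002,0,-0.003,0,0,0,0.1,0,0,-0.004,0,0,0,0.1,0.003,0,-0.005,0,0,0,0.1,0.005,0,-0.006,0,0,0,0.1,0.002,0,-0.007,0,0,0,0.1,0,0,-0.008,0,0,0,0.1,0.003,0,-0.009,0,0,0,0.1,0.005,0,-0.01,0,0,0,0.1,0.003,0,-0.011,0,0,0,0.1,0.003,0,-0.012,0,0,0,0.1])

```text
t: 16.4
tool_pos: [0.5097, 0.1095, 0.0994]
orientation: [2.166, 2.275, -0.003]
force: [-6.7, -0.1, -1.4]
opening: 0.0197
gripper_force: 55.0
```

Run:
```python
from h import *
applied([.003,0,-.012,0,0,0])
plan()
```

```text
cmd [0.51   0.1098 0.0995] 2.8
t 16.4 meas [0.5097 0.1095 0.0994] F [-6.7 -0.1 -1.4] tau [ 0.06  1.55 -0.01] open 0.0197 grip 55.00576972961426
```

Free at the lead-in. I'll put blue back in its pocket.

Run:
```python
from h import *
plan((.6034,-.2282,.16,-10),(.6034,-.2282,.09,-10),(.6034,-.2282,.062,-10))
```

```text
t 16.4 meas [0.5097 0.1095 0.0994] F [-6.7 -0.1 -1.4] tau [ 0.06  1.55 -0.01] open 0.0197 grip 55.00576972961426
[-0.3421, 0.0768, -0.0606] [-0.0006, -0.0001, 0.2234]
[-0.3421, 0.0768, 0.0094] [-0.0006, -0.0001, 0.2234]
[-0.3421, 0.0768, 0.0374] [-0.0006, -0.0001, 0.2234]
```

Emit:
move_arm(deltas=[0,0,-0.015,0,0,0,0.1,0,0,-0.0606,0,0,0,0.1,-0.3421,0.0768,-0.0606,0,0,0.2234,0.1,-0.3421,0.0768,-0.0606,0,0,0.2234,0.1,-0.3421,0.0768,-0.0606,0,0,0.2234,0.1,-0.3421,0.0768,-0.0606,0,0,0.2234,0.1,-0.3421,0.0768,-0.0606,0,0,0.2234,0.1,-0.3421,0.0768,-0.0606,0,0,0.2234,0.1,-0.3421,0.0768,-0.0606,0,0,0.2234,0.1,-0.3421,0.0768,-0.03,0,0,0.2234,0.1,-0.3421,0.0768,0.0,0,0,0.2234,0.1,-0.3421,0.0768,0.015,0,0,0.2234,0.1], squeeze=35)

```text
t: 17.9
tool_pos: [0.6037, -0.2278, 0.0835]
orientation: [2.404, 2.019, -0.002]
force: [-0.1, 0.0, -1.2]
opening: 0.0199
gripper_force: 35.0
```

Emit:
move_arm(deltas=[0,0,0.011,0,0,0,0.1,0,0,0.022,0,0,0,0.1,0,0,0.022,0,0,0,0.1])

```text
t: 18.27
tool_pos: [0.6032, -0.2285, 0.0611]
orientation: [2.406, 2.019, -0.003]
force: [-0.5, -0.2, -0.7]
opening: 0.0198
gripper_force: 35.0
```

Run:
```python
from h import *
applied([-.3421,.0768,.015,0,0,.2234],[0,0,.022,0,0,0])
a=np.radians(-10); Y=np.array([.6034,-.2282])-.055*np.array([np.cos(a),np.sin(a)]); print(Y.round(4))
plan((*Y,.15,-10),(*Y,.0605,-10))
```

```text
cmd [ 0.6034 -0.2282  0.0624] -10.0
[ 0.5492 -0.2186]
t 18.275 meas [ 0.6032 -0.2285  0.0611] F [-0.5 -0.2 -0.7] tau [ 0.   -0.06  0.01] open 0.0198 grip 34.99979496002197
[-0.0, -0.055, -0.0876] [-0.0006, -0.0, -0.0]
[-0.0, -0.055, 0.0019] [-0.0006, -0.0, -0.0]
```

Emit:
move_arm(deltas=[0,0,0,0,0,0,0.42,0,0,0,0,0,0,0.42,0,0,0,0,0,0,0.42,0,0,-0.02,0,0,0,0.42,0,0,-0.07,0,0,0,0.42,0,-0.055,-0.07,0,0,0,0.42,0,-0.055,-0.07,0,0,0,0.42,0,-0.055,-0.03,0,0,0,0.42,0,-0.055,0.0,0,0,0,0.42,0,-0.055,0.002,0,0,0,0.42])

```text
t: 19.52
tool_pos: [0.5482, -0.2186, 0.0579]
orientation: [-2.405, -2.018, 0.004]
force: [-0.1, -0.5, -0.2]
opening: 0.039
gripper_force: 0.0
```

Emit:
move_arm(deltas=[0,0,0,0,0,0,0.1,0,0,0,0,0,0,0.1,0,0,0,0,0,0,0.1])

```text
t: 19.9
tool_pos: [0.5506, -0.2199, 0.0614]
orientation: [2.403, 2.017, -0.0]
force: [-0.1, -0.2, 5.1]
opening: 0.0194
gripper_force: 35.0
```

Run:
```python
from h import *
applied([0,-.055,.002,0,0,0])
p=cmd()[0]
plan((p[0],p[1],.16,-10),(.5075,.1103,.15,2.8),(.5075,.1103,.11,2.8))
```

```text
cmd [ 0.5492 -0.2186  0.0604] -10.0
t 19.9 meas [ 0.5506 -0.2199  0.0614] F [-0.1 -0.2  5.1] tau [-0.01 -0.08 -0.01] open 0.0194 grip 34.99949634075165
[0.0, -0.0001, -0.0996] [-0.0006, -0.0, -0.0]
[0.3167, -0.0982, -0.0895] [-0.0006, -0.0001, -0.2234]
[0.3167, -0.0982, -0.0495] [-0.0006, -0.0001, -0.2234]
```

Emit:
move_arm(deltas=[0,0,-0.03,0,0,0,0.1,0,0,-0.07,0,0,0,0.1,0,0,-0.0996,0,0,0,0.1,0.3167,-0.0982,-0.0895,0,0,-0.2234,0.1,0.3167,-0.0982,-0.0895,0,0,-0.2234,0.1,0.3167,-0.0982,-0.0895,0,0,-0.2234,0.1,0.3167,-0.0982,-0.0895,0,0,-0.2234,0.1,0.3167,-0.0982,-0.0895,0,0,-0.2234,0.1,0.3167,-0.0982,-0.0895,0,0,-0.2234,0.1,0.3167,-0.0982,-0.065,0,0,-0.2234,0.1,0.3167,-0.0982,-0.0495,0,0,-0.2234,0.1,0.3167,-0.0982,-0.0495,0,0,-0.2234,0.1])

```text
t: 21.4
tool_pos: [0.5064, 0.109, 0.1068]
orientation: [-2.167, -2.274, 0.006]
force: [-0.4, -0.2, -0.4]
opening: 0.0199
gripper_force: 35.0
```

Emit:
move_arm(deltas=[0,0,0.004,0,0,0,0.1,0,0,0.008,0,0,0,0.1,0,0,0.01,0,0,0,0.1,0,0,0.01,0,0,0,0.1])

```text
t: 21.9
tool_pos: [0.5074, 0.1097, 0.0986]
orientation: [2.166, 2.274, -0.003]
force: [-3.1, 0.1, 3.0]
opening: 0.0197
gripper_force: 35.0
```

Run:
```python
from h import *
applied([.3167,-.0982,-.0495,0,0,-.2234],[0,0,.01,0,0,0])
plan(); robot.read_camera("scene"); plan()
```

```text
cmd [0.5075 0.1103 0.1   ] 2.8
t 21.9 meas [0.5074 0.1097 0.0986] F [-3.1  0.1  3. ] tau [-0.25  0.57 -0.01] open 0.0197 grip 34.99929428100586
t 21.95 meas [0.5074 0.1097 0.0986] F [-3.1 -1.2  3.2] tau [-0.27  0.65 -0.01] open 0.0197 grip 34.999473094940186
```

Emit:
move_arm(deltas=[0,-0.0005,0.001,0,0,0,0.1,0,-0.0007,0.002,0,0,0,0.1,0,-0.0007,0.003,0,0,0,0.1,0,-0.0007,0.004,0,0,0,0.1,0,-0.0007,0.004,0,0,0,0.1])

```text
t: 22.58
tool_pos: [0.5068, 0.1099, 0.0948]
orientation: [2.165, 2.274, -0.002]
force: [-3.6, 0.3, 4.9]
opening: 0.0196
gripper_force: 35.0
```

Run:
```python
from h import *
applied([0,-.0007,.004,0,0,0])
plan()
```

```text
cmd [0.5068 0.1103 0.096 ] 2.8
t 22.575 meas [0.5068 0.1099 0.0948] F [-3.6  0.3  4.9] tau [-0.09  0.79 -0.02] open 0.0196 grip 35.00206232070923
```

Emit:
move_arm(deltas=[0,-0.0003,0.001,0,0,0,0.1,0,-0.0005,0.002,0,0,0,0.1,0,-0.0005,0.003,0,0,0,0.1,0,-0.0005,0.004,0,0,0,0.1,0,-0.0005,0.004,0,0,0,0.1])

```text
t: 23.2
tool_pos: [0.5068, 0.1099, 0.091]
orientation: [2.165, 2.274, -0.001]
force: [-2.7, 0.7, 4.7]
opening: 0.0197
gripper_force: 35.0
```

Run:
```python
from h import *
applied([0,-.0005,.004,0,0,0])
plan()
```

```text
cmd [0.5063 0.1103 0.092 ] 2.8
t 23.2 meas [0.5068 0.1099 0.091 ] F [-2.7  0.7  4.7] tau [ 0.01  0.41 -0.05] open 0.0197 grip 35.00108063220978
```

Yellow goes in with a steady drag of about 5 N. I'll continue.

Emit:
move_arm(deltas=[0,-0.0003,0.0015,0,0,0,0.1,0,-0.0003,0.003,0,0,0,0.1,0,-0.0003,0.0045,0,0,0,0.1,0,-0.0003,0.006,0,0,0,0.1,0,-0.0003,0.0075,0,0,0,0.1,0,-0.0003,0.009,0,0,0,0.1,0,-0.0003,0.01,0,0,0,0.1,0,-0.0003,0.01,0,0,0,0.1])

```text
t: 24.2
tool_pos: [0.5067, 0.1099, 0.081]
orientation: [2.165, 2.274, -0.0]
force: [-2.2, 0.1, 4.4]
opening: 0.0195
gripper_force: 35.0
```

Run:
```python
from h import *
applied([0,-.0003,.01,0,0,0])
plan()
```

```text
cmd [0.506  0.1102 0.082 ] 2.8
t 24.2 meas [0.5067 0.1099 0.081 ] F [-2.2  0.1  4.4] tau [-0.02  0.29 -0.13] open 0.0195 grip 35.00076234340668
```

Emit:
move_arm(deltas=[0,-0.0002,0.0015,0,0,0,0.1,0,-0.0002,0.003,0,0,0,0.1,0,-0.0002,0.0045,0,0,0,0.1,0,-0.0002,0.006,0,0,0,0.1,0,-0.0002,0.0075,0,0,0,0.1,0,-0.0002,0.009,0,0,0,0.1,0,-0.0002,0.0105,0,0,0,0.1,0,-0.0002,0.0105,0,0,0,0.1])

```text
t: 25.2
tool_pos: [0.5067, 0.1098, 0.0706]
orientation: [2.165, 2.273, 0.0]
force: [-0.3, -0.3, 4.3]
opening: 0.0201
gripper_force: 35.0
```

Run:
```python
from h import *
applied([0,-.0002,.0105,0,0,0])
plan()
```

```text
cmd [0.5058 0.1102 0.0715] 2.8
t 25.2 meas [0.5067 0.1098 0.0706] F [-0.3 -0.3  4.3] tau [ 0.03  0.07 -0.02] open 0.0201 grip 35.000765919685364
```

Emit:
move_arm(deltas=[0,0,0.0007,0,0,0,0.1,0,0,0.0014,0,0,0,0.1,0,0,0.0021,0,0,0,0.1,0,0,0.0021,0,0,0,0.1])

```text
t: 25.7
tool_pos: [0.5068, 0.1099, 0.0694]
orientation: [2.165, 2.273, 0.0]
force: [-4.6, -0.8, 13.6]
opening: 0.0199
gripper_force: 35.0
```

Emit:
move_arm(deltas=[0,0,0.0005,0,0,0,0.1,0,0,0.001,0,0,0,0.1,0,0,0.001,0,0,0,0.1])

```text
t: 26.08
tool_pos: [0.5069, 0.1099, 0.0694]
orientation: [2.164, 2.274, 0.0]
force: [-9.0, -0.8, 22.4]
opening: 0.0201
gripper_force: 35.0
```

It stops at the floor height. I'll unload, release and check.

Emit:
move_arm(deltas=[0,0.0005,-0.0018,0,0,0,0.1,0,0.0005,-0.0018,0,0,0,0.34,0,0.0005,-0.0018,0,0,0,0.34,0,0.0005,-0.0018,0,0,0,0.34,0,0.0005,-0.03,0,0,0,0.34,0,0.0005,-0.07,0,0,0,0.34,-0.08,0,-0.12,0,0,0,0.34,-0.14,0,-0.14,0,0,0,0.34,-0.2,-0.06,-0.14,0,0,0,0.34,-0.2,-0.1,-0.14,0,0,0,0.34,-0.2,-0.1,-0.14,0,0,0,0.34])

```text
t: 27.45
tool_pos: [0.4138, -0.0964, 0.2072]
orientation: [2.169, 2.271, -0.003]
force: [0.0, 0.5, -1.0]
opening: 0.0314
gripper_force: 0.0
```

Run:
```python
from h import *
Z={}
for c in("top","scene"):
    im,d=robot.read_camera(c); W=cloud(c,im,d); hsv=cv2.cvtColor(im,cv2.COLOR_RGB2HSV)
    sl=(slice(228,276),slice(272,308)) if c=="top" else (slice(200,268),slice(305,370))
    m=np.zeros(d.shape,bool); m[sl]=((hsv[...,0]>20)&(hsv[...,0]<32)&(hsv[...,1]>140))[sl]
    w=W[m]; tp=w[w[:,2]>np.nanpercentile(w[:,2],95)-.012]
    print(c,m.sum(),"top",tp.mean(0).round(4))
    b=im[180:360,190:390] if c=="scene" else im[205:305,270:420]
    Z[c]=cv2.resize(b,(400,360 if c=="scene" else 267),interpolation=cv2.INTER_CUBIC)
Z["top"]=cv2.copyMakeBorder(Z["top"],0,93,0,0,cv2.BORDER_CONSTANT)
cv2.imwrite("pics/c6.png",np.hstack([Z["top"],Z["scene"]])[:,:,::-1])
plan()
```

```text
top 77 top [0.5055 0.1107 0.0878]
scene 117 top [0.5099 0.1089 0.0889]
t 27.55 meas [ 0.4154 -0.0954  0.2074] F [0.4 0.  1.4] tau [-0.   -0.06 -0.01] open 0.032 grip 0.0
```

View pics/c6.png

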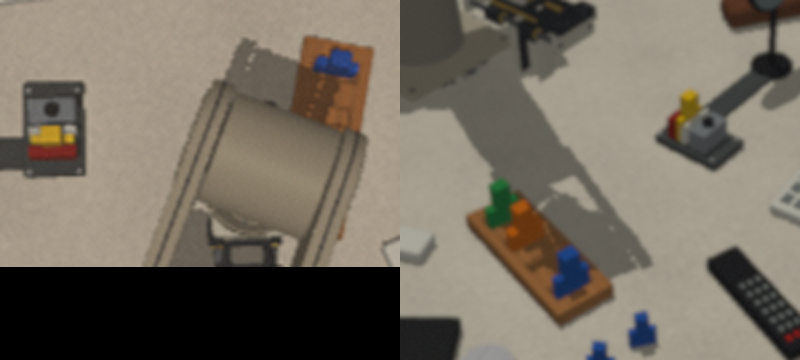

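Yellow stands in the clamp at (690,110) with its block top at z ≈ 0.088, so it's on the floor. Blue, orange and green stand in the rack around (570,270), (520,225) and (500,200), and the robot is clear.

```bash
python3 -c "
from plant import robot
print(robot.close_job())"
```

```text
the job is handed in; nothing more can be done
None
```

Yellow (10 mm) is the snug plate: it went in with about 5 N of drag, sits on the gap floor gripped by the pad, and the job is handed in with blue, green and orange in the rack; however, blue, tried first, jammed and saw up to about 32 N pushing down (over your 25 N limit) and 34 N pulling before I worked it free.

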